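# Lock the lift-out section back into the guard rail of the pass

### The job

Put the loose section of the guard rail back: lay its plain end in the open saddle and start its nose in the socket, then pinch the spring button flush and slide the section in until the button pops out through the hole in the side of the socket. Push gently, without ramming or forcing anything against the rail or its posts, leave the crockery and the bottle where they stand, and let go.

Things in the scene. Friction and masses are not known exactly. Their poses are not given: they have to be found in the camera images.
- rail: The loose lift-out section: a stainless square tube 25 x 25 mm, 325 mm long, about 0.3 to 0.45 kg, black plastic ends, lying on the worktop with its button to the side away from the robot. Origin: centre of its underside at mid length (12.5 mm below the axis; balance point within 3 mm of mid length). +y runs along the tube to its nose, +x points out of the face that carries the button, z up
- rail_nose (a point): centre of the tip of the nose, on the tube's axis, 162.5 mm from mid length along rail +y. The last 12 mm is a square plug tapering from 25 to 17 mm across
- rail_tail (a point): centre of the plain tail end, on the tube's axis, 162.5 mm from mid length along rail -y
- button_top (a point): centre of the outer end of the spring button: a straight-sided steel button, 12 mm across, standing 6 mm out of the rail's +x face, 36 mm behind the tip of the nose, level with the axis. Its side stops at the socket's edge unless pressed in flush (5 N to start, 11 N flush). A finger over all of it meets the edge first; pressed on its rear part, its leading part can enter and then stays in by itself
- button (a joint): how far the spring button is pressed in, m: 0 fully out, 0.006 flush with the rail's face; 0.004 to 0.006 while it rides inside the socket (its spring then makes the section drag with about 5 to 14 N), back to 0 when it has popped out through the hole
- guard: The fixed guard rail, bolted to the worktop: a post with an open saddle, and a socket sleeve on a post that carries the fixed run of rail. Origin on the worktop under the rail's axis. +y runs along the axis from the saddle to the socket (the way the section slides in), +x points to the side with the button hole, z up. The axis is 60 mm above the worktop
- socket_mouth (a point): centre of the socket's open end, on the axis; the socket opens towards guard -y. Sleeve 33 mm square outside, 27 mm square inside (1 mm of play on each side of the rail), wall 3 mm with plain square edges, 80 mm long; the section can enter 75 mm or more before anything but the button stops it
- button_hole (a point): centre of the round button hole, 15 mm across, on the outer face of the socket's +x wall, level with the axis and 30 mm from the mouth along guard +y. When locked the button stands out through it by about 2 mm and cannot slide further either way
- saddle (a point): centre of the open saddle, at the height of the axis, 225 mm from the socket mouth along guard -y: a U open to the top, 28 mm wide inside with flared lips, 40 mm long, floor 13 mm below and lips about 12 mm above the axis. The tail of the locked section stands 34 mm beyond this point
- bottle: bystander: green glass bottle, 68 mm across, 250 mm tall, on a fixed round black tray; origin at its underside
- tumbler: bystander: glass tumbler, 72 mm across, 120 mm tall, on the same tray; origin at its underside
- mug: bystander: white mug, 82 mm across, 85 mm tall; origin at its underside
- bowl: bystander: white bowl, 120 mm across, 45 mm tall; origin at its underside

How it is judged:
By the outcome, as a careful person would: the job done as asked, in the order asked, and still so for the second after the job is handed in, with the robot touching nothing.
It also fails if it takes over 64 s, if anything falls off the work surface, if the arm or the gripper's body presses on something with over 40 N, if the wrist force passes 120 N, or if a joint passes its speed limit or range.

### The arm

A 6-joint arm with a two-finger parallel gripper is mounted at the origin on the work surface. World frame = base frame: x ahead of the robot, y to its left, z up, the work surface at z = 0. Lengths are in mm, angles in rad, forces in N, time in s.
With the tool pointing down it reaches from about 300 to 775 mm from the base axis. Payload 14.6 kg.
Tool frame: the origin (TCP) lies on the centre line of the jaws, within the pads' length; the fingertips stand 19 mm ahead of it and the grasp point (between the pads) is the TCP (bot.tip_reach is the distance from the TCP to the fingertips, in mm); z points along the fingers, y is the line along which they close (so a half turn about z gives the same grasp; the last joint's range is limited). The gripper opens to 85 mm and grips with 20 to 120 N. Pads are 22 mm wide; open, the fingers measure 114 mm over their backs; the gripper's body (76 mm by 85 mm) begins 54 mm behind the grasp point. The pads swing forward as they close: fully open they stand 13 mm farther back than shut.
Start: joints at [1.096, 0.3, 1.521, -0, 1.321, -0.067], TCP at [218.121, 504.889, 250.281] pointing down, gripper open.
Joint ranges: [-3.03, 3.03], [-0.79, 2.21], [0.23, 2.52], [-1.04, 4.18], [0, 3.07], [-2.55, 2.55]. Speed limits (rad/s): [2.22, 2.22, 2.57, 3.14, 3.14, 3.14].

### API

Orientations are given as a unit quaternion [w, x, y, z].
In Python, from rig import bot gives the robot as it stands. Calls block until the motion is done:
- bot.move_to(position, orientation): joint-space move of the TCP to a pose.
- bot.servo_line(position, attitude=None, speed=150, until_force=None): straight line of the TCP; attitude=None keeps the orientation; speed is the mean speed in mm/s. With until_force (N) it stops when the force on the tool has changed by that much, and returns True; else False.
- bot.move_joints(angles): joint-space move.
- bot.move_gripper(opening, grip_force=None): finger opening in mm; grip_force is the grip in N (None keeps the last); returns when the fingers have stopped.
- bot.dwell(seconds).
- bot.ik(position, orientation): joint angles nearest the present ones, or None.
- bot.read_state(): the state.
- bot.read_camera(name): name is "scene" or "top" or "wrist"; returns a dict with "image" (400x640x3 uint8, blue, green, red), "depth" (400x640 float32, mm along the optical axis (not along the pixel's ray), 0 where there is no reading), "fovy" (degrees; the focal length in pixels is half the picture's height over the tangent of half this angle, whatever the lens; pixels are square), "cx", "cy" (the principal point, pixels), "eye" and "attitude" of the camera in the world; the wrist camera has in their place "mount" (4x4, takes a point from camera to tool coordinates, whose origin is the TCP and whose axes are the flange's). Camera axes: x right, y down, z forward; pixel columns grow to the right and rows downward; lengths in mm; the calibration is good to about 2 mm. A picture is of the moment at which its call begins: read the wrist's pose just before it.
A pose or a line that the arm cannot do raises bot.MotionError and nothing moves.
- bot.finish_job(): hands the job in; it is judged then, once.
The state is a dict: "clock": time; "joint_positions": joint angles; "qvel": joint speeds; "effort": joint torques, N m; "ee_pos": TCP position; "tool_rot": TCP orientation; "ft_force": force on the tool from outside, world axes, zero at the start; "moment": the same for the moment, N m; "grip_width": finger opening in mm; "grip_force": force on a finger pad.
Only numpy, scipy, OpenCV 4.12 (cv2) and the standard library are available. Lean on these libraries where they do the work, as an engineer would, in place of code of your own. Each camera call takes 0.05 s, during which the arm holds its last target. There are 200 camera calls.

## Working session

There is one attempt and no reset: what is moved stays moved. The work goes in short steps, each a Python script; the robot and the scene stay as the last script left them, time stands still between calls to the robot, and variables do not carry over. Pictures are saved under pics/ and viewed, at most 10 in all, crops included, and the job is handed in when it is done.

```bash
ls; mkdir -p pics
cat > h.py <<'E'
import numpy as np, cv2
from rig import bot
from scipy.spatial.transform import Rotation as R
def rot(q): return R.from_quat([q[1],q[2],q[3],q[0]]).as_matrix()
def quat(M):
    q=R.from_matrix(M).as_quat(); return [q[3],q[0],q[1],q[2]]
def cam(n):
    s=bot.read_state(); c=bot.read_camera(n)
    c['f']=200/np.tan(np.radians(c['fovy'])/2)
    if n=='wrist':
        T=np.eye(4);T[:3,:3]=rot(s['tool_rot']);T[:3,3]=s['ee_pos'];T=T@np.array(c['mount'])
        c['R'],c['e']=T[:3,:3],T[:3,3]
    else: c['R'],c['e']=rot(c['attitude']),np.array(c['eye'])
    return c
def ray(c,u,v):
    return c['R']@np.array([(u-c['cx'])/c['f'],(v-c['cy'])/c['f'],1])
def onz(c,u,v,z):
    d=ray(c,u,v); return c['e']+d*(z-c['e'][2])/d[2]
def pts(c):
    v,u=np.mgrid[0:400,0:640]; d=c['depth']
    p=np.stack([(u-c['cx'])/c['f']*d,(v-c['cy'])/c['f']*d,d],-1)
    return p@c['R'].T+c['e']
def proj(c,p):
    q=c['R'].T@(np.array(p)-c['e']); return q[0]/q[2]*c['f']+c['cx'],q[1]/q[2]*c['f']+c['cy']
E
python3 - <<'E'
from h import *
for n in('scene','top'):
    c=cam(n); cv2.imwrite(f'pics/{n}0.png',c['image']); print(n,c['e'],c['attitude'],c['f'],c['cx'],c['cy'])
s=bot.read_state();print(s['clock'],s['tool_rot'])
E
```

```text
pics
scene [1086.49359458 -765.54949224 1352.53220346] [-0.29475221  0.91678466  0.25564294 -0.08528602] 513.8109101755434 324.348967417713 200.9596741765409
top [ 284.4960585    51.39640716 1506.80750526] [ 0.07640779 -0.69230276  0.71271286 -0.08318121] 483.233836874291 316.108584667664 202.14346198200533
0.1 [-1.35132813e-04  2.02474392e-01  9.79287422e-01 -4.97925408e-04]
```

View pics/top0.png

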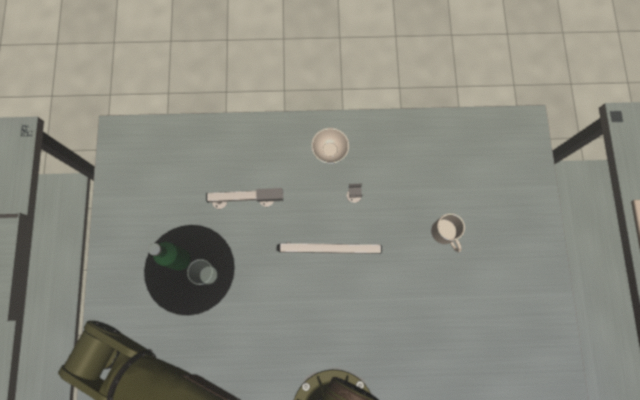

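View pics/scene0.png

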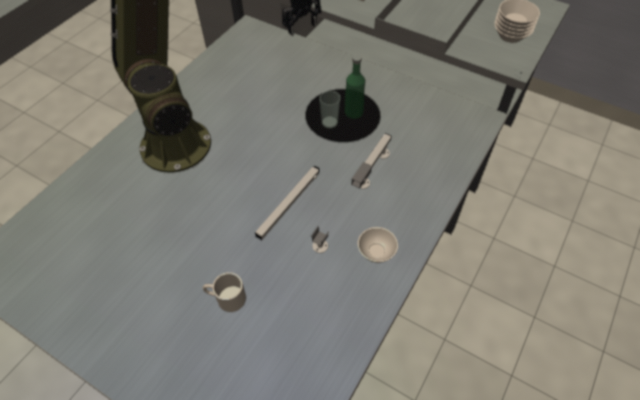

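Top view: the rail runs from (278,247) nose side to (382,249). The socket mouth is at about (283,194), the saddle at (355,190), the bowl at (330,145), and the tray with the bottle is to the left. The scene view agrees. Next I'll do a coarse estimate and take a closer wrist view.

Run:
```python
from h import *
np.set_printoptions(precision=1,suppress=True)
c=cam('top')
for n,u,v,z in(('nose',278,247.5,25),('tail',382,249,25),('mouth',283,194,76),('sockend',257,195,76),('saddle',355,190,72),('bowl',330,145,45),('mug',449,229,85),('glass',200,271,120)):
    print(n,onz(c,u,v,z))
m=np.array(cam('wrist')['mount']);print(m)
A=(onz(c,330,248,25)+onz(c,315,192,76))/2
M=np.array([[0,-1,0],[-1,0,0],[0,0,-1.]]).T  # tool x=-y? columns checked below
M=np.column_stack([[0,1,0],[1,0,0],[0,0,-1]])
for S in(M,M@np.diag([-1,-1,1])):
    o=m[:3,3]; off=S@o; 
    p=np.array([A[0],A[1],330])-[off[0],off[1],0]
    q=bot.ik(p.tolist(),quat(S)); print(p,q)
```

```text
nose [485.3 153.5  25. ]
tail [ 471.4 -166.5   25. ]
mouth [641.8 132.8  76. ]
sockend [640.9 212.   76. ]
saddle [649.3 -87.8  72. ]
bowl [806.5 -17.7  45. ]
mug [ 517.9 -361.5   85. ]
glass [411.7 369.7 120. ]
[[   0.    -1.    -0.3   69. ]
 [   1.     0.    -0.     1.6]
 [   0.    -0.3    1.  -122.7]
 [   0.     0.     0.     1. ]]
[560.7 -54.7 330. ] [-0.2  0.3  1.4 -0.   1.5 -0.2]
[563.8  83.3 330. ] None
```

Run:
```python
from h import *
np.set_printoptions(precision=1,suppress=True)
import pickle
M=np.column_stack([[0,1,0],[1,0,0],[0,0,-1]])
ims=[]
for i,y in enumerate((90,-140)):
    bot.move_to([560,y,260],quat(M)); bot.dwell(.3)
    c=cam('wrist'); pickle.dump(c,open(f'w{i}.pkl','wb')); ims.append(c['image']); print(c['e'],c['f'],c['R'][:,2])
    cv2.imwrite(f'pics/w{i}.png',c['image'])
print(bot.read_state()['clock'])
```

```text
[561.2 161.2 382.7] 320.04231542778774 [-0.  -0.3 -1. ]
[561.4 -68.3 382.7] 320.04231542778774 [-0.  -0.3 -1. ]
3.7583
```

View pics/w0.png

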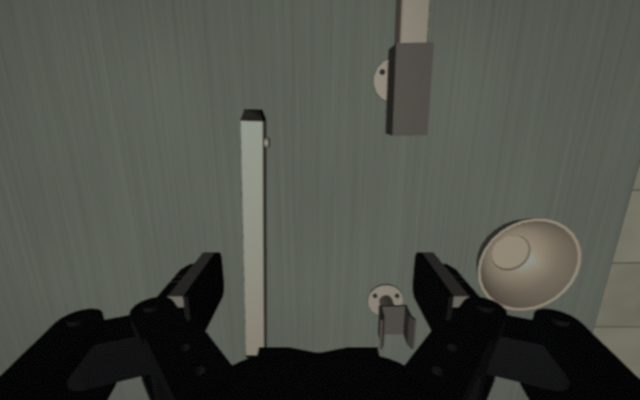

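View pics/w1.png

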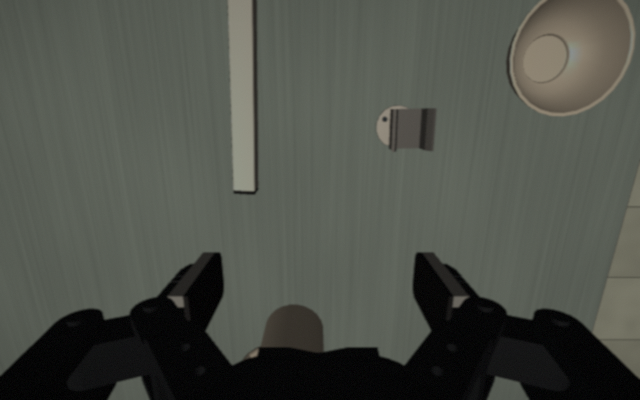

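w0 shows the nose at (253,110), the button at (267,143), the socket top with its mouth at row ~135 and cols 387–428, and the saddle at (397,325). w1 shows the tail end at (245,190) and the saddle lips at cols ~392 and ~430, rows 108–150. I'll segment by height next.

Run:
```python
from h import *
import pickle
np.set_printoptions(precision=1,suppress=True)
for i in (0,1):
    c=pickle.load(open(f'w{i}.pkl','rb')); P=pts(c); ok=c['depth']>0
    v,u=np.mgrid[0:400,0:640]
    print('table z',np.median(P[...,2][ok&(v<250)&(u>280)&(u<370)]))
    for n,z,lo,hi,box in(('rail',25,20,30,(0,220,310,350)),('socket',76.5,72.5,80,(340,470,0,160)),('sadl',72,66,80,(340,470,90,352))):
        b=ok&(P[...,2]>lo)&(P[...,2]<hi)&(u>box[0])&(u<(box[1] if n!='rail' else 290))&(v>=box[2])&(v<box[3])
        if n=='rail': b=ok&(P[...,2]>lo)&(P[...,2]<hi)&(u>220)&(u<285)&(v<(350 if i==0 else 400))
        if n=='sadl' and i==0: b&=v>250
        b=cv2.morphologyEx(b.astype(np.uint8),cv2.MORPH_OPEN,np.ones((3,3)))
        if b.sum()<30: continue
        zz=np.median(P[...,2][b>0])
        cs,_=cv2.findContours(b,cv2.RETR_EXTERNAL,cv2.CHAIN_APPROX_NONE)
        for k in cs:
            if len(k)<12: continue
            w=np.array([onz(c,a,d,z)[:2] for a,d in k[:,0]])
            r=cv2.minAreaRect(w.astype(np.float32))
            print(i,n,'z',zz,'bbox px',cv2.boundingRect(k),'rect',np.array(r[0]),np.array(r[1]),r[2],'corners',cv2.boxPoints(r).round(1).tolist())
```

```text
table z -0.937983840097047
0 rail z 24.037255638216067 bbox px (240, 110, 24, 240) rect [482.7   5.7] [309.   25.2] 87.62850189208984 corners [[463.70001220703125, -148.1999969482422], [488.8999938964844, -149.3000030517578], [501.70001220703125, 159.5], [476.5, 160.60000610351562]]
0 socket z 75.46885427098681 bbox px (391, 42, 43, 94) rect [645.5 177.6] [33.6 79.7] 1.2668378353118896 corners [[627.7999877929688, 217.10000610351562], [629.5999755859375, 137.39999389648438], [663.2000122070312, 138.10000610351562], [661.4000244140625, 217.8000030517578]]
0 sadl z 70.83548682455466 bbox px (408, 317, 8, 32) rect [668.4 -84.8] [ 7.1 42.1] 2.23923659324646 corners [[664.0999755859375, -63.900001525878906], [665.7000122070312, -105.9000015258789], [672.7999877929688, -105.5999984741211], [671.0999755859375, -63.599998474121094]]
0 sadl z 70.83548682455466 bbox px (379, 317, 5, 32) rect [633.7 -84.8] [ 4.6 41.9] 3.1094634532928467 corners [[630.2000122070312, -64.0999984741211], [632.5, -105.9000015258789], [637.0999755859375, -105.5999984741211], [634.7999877929688, -63.79999923706055]]

[... 570 characters left out ...]
il z 24.11032038334568 bbox px (227, 0, 28, 195) rect [479.8 -63.6] [198.3  25.5] 87.63446807861328 corners [[463.0, -162.1999969482422], [488.5, -163.1999969482422], [496.70001220703125, 34.900001525878906], [471.20001220703125, 36.0]]
1 sadl z 70.8929264467435 bbox px (391, 109, 7, 43) rect [633.5 -87.6] [ 4.5 39.1] 1.2202876806259155 corners [[630.7999877929688, -68.0999984741211], [631.5999755859375, -107.19999694824219], [636.0999755859375, -107.0999984741211], [635.2999877929688, -68.0]]
1 sadl z 70.8929264467435 bbox px (425, 108, 11, 43) rect [668.  -86.6] [ 7.5 39. ] 0.7314046025276184 corners [[664.0, -67.0999984741211], [664.5, -106.0999984741211], [672.0, -106.0], [671.5, -67.0]]
```

```bash
cat >> h.py <<'E'
def att(deg):
    s,c=np.sin(np.radians(deg)),np.cos(np.radians(deg))
    return quat(np.column_stack([[s,c,0],[c,-s,0],[0,0,-1]]))
E
python3 - <<'E'
from h import *
import pickle
np.set_printoptions(precision=1,suppress=True)
q=att(2.37)
bot.move_gripper(60,60)
bot.move_to([482.5,-0.4,100],q)
print(bot.servo_line([482.5,-0.4,21.5],speed=120,until_force=8))
bot.move_gripper(0,60); s=bot.read_state(); print(s['grip_width'],s['grip_force'],s['ee_pos'],s['ft_force'])
bot.servo_line([482.5,-0.4,101.5],speed=120); bot.dwell(.3)
s=bot.read_state(); print(s['ee_pos'],s['ft_force'],s['moment'],s['grip_width'],s['clock'])
c=cam('wrist'); pickle.dump(c,open('w2.pkl','wb')); cv2.imwrite('pics/w2.png',c['image'])
P=pts(c); T=bot.read_state()
d=c['depth'];b=((P[...,2]>95)&(P[...,2]<115)&(d>0)).astype(np.uint8)
for r in (5,40,80,120,160,200):
    k=np.where(b[r])[0]
    if len(k): print(r,k.min(),k.max(),np.median(P[r,k,2]),onz(c,k.min(),r,105)[:2],onz(c,k.max()+1,r,105)[:2])
E
```

```text
False
23.612456209621158 60.155818462371826 [482.9  -0.4  22.2] [-2.3  0.6  6.9]
[482.3  -0.4 101.1] [ 0.5  0.8 -4.1] [-0. -0. -0.] 23.62307305258265 7.375
5 281 354 103.02951255773502 [475.6 103.7] [499.9 102.8]
40 282 353 102.75074421915052 [475.2  93.3] [499.5  92.3]
80 283 352 102.89222714260859 [474.7  80.6] [499.   79.6]
120 284 351 102.91615206408072 [474.1  67.1] [498.5  66.1]
160 286 350 102.95512910393604 [473.8  52.6] [498.   51.7]
200 287 349 102.84482103349298 [473.1  37.2] [497.4  36.2]
```

View pics/w2.png

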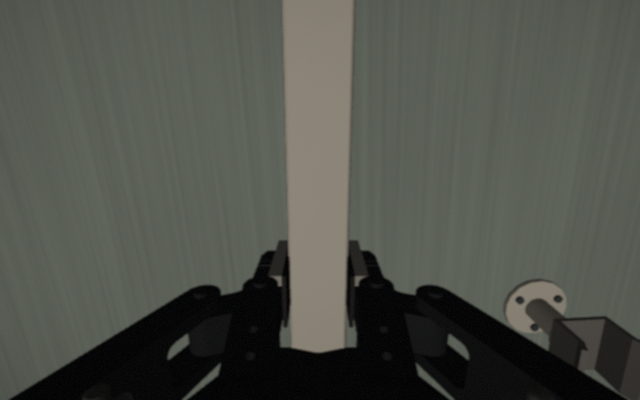

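Picture w2: the rail is held centred in the jaws (cols 281–354) and level. I'll measure the socket mouth again from close up, holding the rail alongside the guard.

Run:
```python
from h import *
import pickle
np.set_printoptions(precision=1,suppress=True)
q=att(-1.2)
for i,y in((3,75),(4,-150)):
    bot.move_to([575,y,120],q); bot.dwell(.3)
    c=cam('wrist'); pickle.dump(c,open(f'w{i}.pkl','wb')); cv2.imwrite(f'pics/w{i}.png',c['image'])
    s=bot.read_state(); print(s['ee_pos'],s['clock'],c['e'])
    P=pts(c); ok=c['depth']>0
    v,u=np.mgrid[0:400,0:640]
    z,lo,hi=(75.5,73,79) if i==3 else (71,66,76)
    b=(ok&(P[...,2]>lo)&(P[...,2]<hi)&(u>360)&(v<330)).astype(np.uint8)
    b=cv2.morphologyEx(b,cv2.MORPH_OPEN,np.ones((3,3)))
    for k in cv2.findContours(b,cv2.RETR_EXTERNAL,cv2.CHAIN_APPROX_NONE)[0]:
        if len(k)<40: continue
        x,y0,w,h=cv2.boundingRect(k); print('bbox',x,y0,w,h)
        for r in np.linspace(y0+2,y0+h-3,5).astype(int):
            kk=np.where(b[r,x:x+w])[0]+x
            print(r,onz(c,kk.min(),r,z)[:2],onz(c,kk.max()+1,r,z)[:2])
        print('bottom',onz(c,x+w/2,y0+h,z)[:2],'top',onz(c,x+w/2,y0,z)[:2])
    b=ok&(P[...,2]>105)&(P[...,2]<130)&(u>230)&(u<400)
    for r in(20,150):
        k=np.where(b[r])[0]; print('rail',r,(onz(c,k.min(),r,c['e'][2]-P[r,k,2].mean()*0-0+0) if 0 else (P[r,k.min()+2:k.max()-1].mean(0))))
```

```text
[574.8  74.5 120.1] 8.325 [574.6 145.3 242.8]
bbox 427 0 84 128
2 [629. 194.] [662.6 194.7]
32 [630.  181.5] [663.1 182.2]
63 [629.8 167.9] [663.2 168.6]
94 [629.5 153.7] [663.7 154.4]
125 [630.2 138.7] [663.8 139.4]
bottom [651.8 137.7] top [643.1 195.1]
rail 20 [574.  174.3 121.8]
rail 150 [574.8 130.8 123.9]
[ 575.1 -149.4  120. ] 9.575 [574.9 -78.3 242.7]
bbox 483 91 26 78
93 [664.7 -68.4] [671.8 -68.2]
111 [664.7 -77.2] [672.5 -77. ]
129 [664.2 -86.3] [672.6 -86.1]
147 [664.7 -95.7] [672.7 -95.5]
166 [ 664.8 -105.9] [ 672.9 -105.7]
bottom [ 672.1 -107.4] top [665.1 -67.4]
bbox 423 90 15 79
92 [631.6 -68.7] [635.7 -68.6]
110 [631.6 -77.5] [635.7 -77.4]
129 [631.7 -87.1] [635.9 -87. ]
147 [632.3 -96.4] [636.  -96.4]
166 [ 632.3 -106.7] [ 636.1 -106.6]
bottom [ 636.6 -108.2] top [631.7 -67.7]
rail 20 [574.2 -49.4 121.9]
rail 150 [575.  -93.1 121.9]
```

```bash
python3 -c "
import cv2,numpy as np
a=cv2.imread('pics/w3.png');b=cv2.imread('pics/w4.png');cv2.imwrite('pics/w34.png',np.hstack([a[:,200:600],b[:,200:600]]))"
```

```text
(no output)
```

View pics/w34.png

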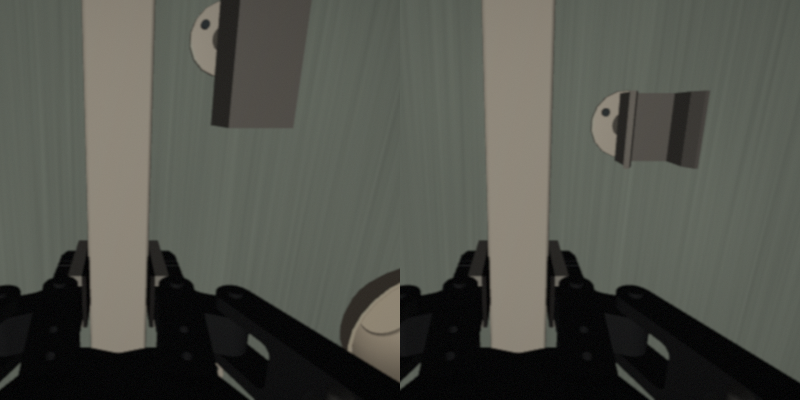

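w34 shows the socket mouth edge at row ~127, cols 412–495 of the left half, and the saddle at cols 618–710 of the right half. The rail reads 1.2 mm high in x in the same camera, so I correct the guard position by that. Next, lay the rail in the saddle and start the nose.

```bash
cat >> h.py <<'E'
mo=np.array([646.0,138.0]); A=-1.3; D=np.array([np.sin(np.radians(A)),np.cos(np.radians(A))])
def gp(s,z): p=mo+s*D; return [float(p[0]),float(p[1]),float(z)]
def gs(p):
    v=np.array(p[:2])-mo; return float(v@D), float(v@[D[1],-D[0]])
def show(t=''):
    s=bot.read_state(); print(t,np.round(gs(s['ee_pos']),1),round(s['ee_pos'][2],1),'F',np.round(s['ft_force'],1),'M',np.round(s['moment'],2),'w',round(s['grip_width'],1),'t',s['clock'])
E
python3 - <<'E'
from h import *
q=att(A)
bot.move_to(gp(-176,115),q); show('above')
print(bot.servo_line(gp(-176,76),speed=60,until_force=6)); show()
print(bot.servo_line(gp(-176,70.2),speed=15,until_force=3)); bot.dwell(.2); show('low')
print(bot.servo_line(gp(-139,70.2),speed=20,until_force=6)); bot.dwell(.2); show('in')
cv2.imwrite('pics/s1.png',cam('scene')['image'][120:280,280:480])
E
```

```text
above [-1.751e+02  1.000e-01] 114.6 F [ 0.4 -0.7 -4.2] M [-0.02 -0.01 -0.02] w 23.4 t 10.175
False
 [-176.     0.2] 76.3 F [-0.1 -0.6 -3.5] M [-0.   -0.06  0.01] w 23.4 t 10.975
False
low [-176.    0.] 70.3 F [-0.8 -0.2 -3.4] M [ 0.04  0.02 -0.05] w 23.7 t 11.7083
False
in [-139.   -0.] 70.2 F [ 0.  -0.1 -4.5] M [ 0.    0.01 -0.01] w 24.0 t 13.9083
```

Run:
```python
from h import *
print(bot.servo_line(gp(-139,68.9),speed=8,until_force=2.5)); bot.dwell(.2); show('rest')
c=cam('scene'); a=c['image'][130:270,290:430]
t=cam('top')['image'][160:230,240:380]
cv2.imwrite('pics/s2.png',np.hstack([cv2.resize(a,(400,400),interpolation=2),cv2.resize(t,(400,200),interpolation=2).repeat(2,0)]))
```

```text
True
rest [-1.39e+02  1.00e-01] 69.1 F [-0.9  0.7  6.1] M [-0.1   0.09 -0.03] w 24.0 t 14.3917
```

View pics/s2.png

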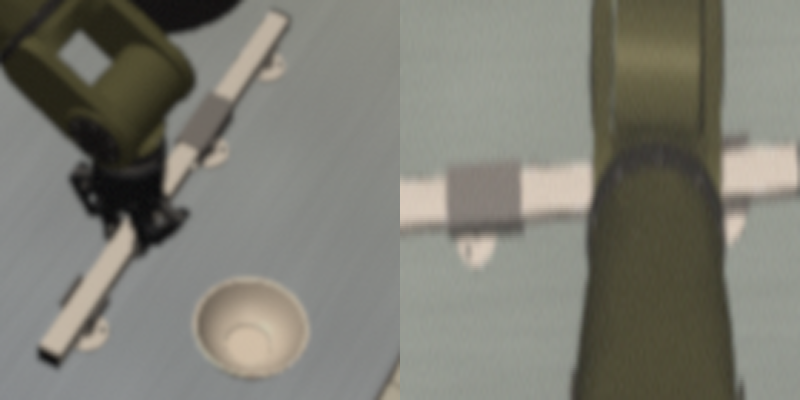

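The scene (left crop) shows the tail lying in the saddle and the rail running into the socket. The top view shows no black nose outside the sleeve. Now I let go and look at the button from near.

Run:
```python
from h import *
import pickle
q=att(A)
bot.move_gripper(55,25); show('open')
bot.servo_line(gp(-139,150),speed=150)
bot.move_to(gp(-75,150),q); bot.dwell(.3); show()
c=cam('wrist'); pickle.dump(c,open('w5.pkl','wb'))
im=c['image']; cv2.imwrite('pics/w5.png',cv2.resize(im[0:220,220:440],(600,600),interpolation=2))
print(c['e'],gs(c['e']))
```

```text
open [-138.9   -0.7] 67.7 F [ 0.8  0.4 -0.4] M [-0.02  0.01  0.02] w 54.8 t 14.9
 [-75.8  -0. ] 149.8 F [-0.  -0.7 -0.1] M [-0.03  0.01  0.09] w 54.9 t 16.2667
[647.52954705 133.06755827 272.43759683] (-4.965873504662764, 1.4172494086979266)
```

View pics/w5.png

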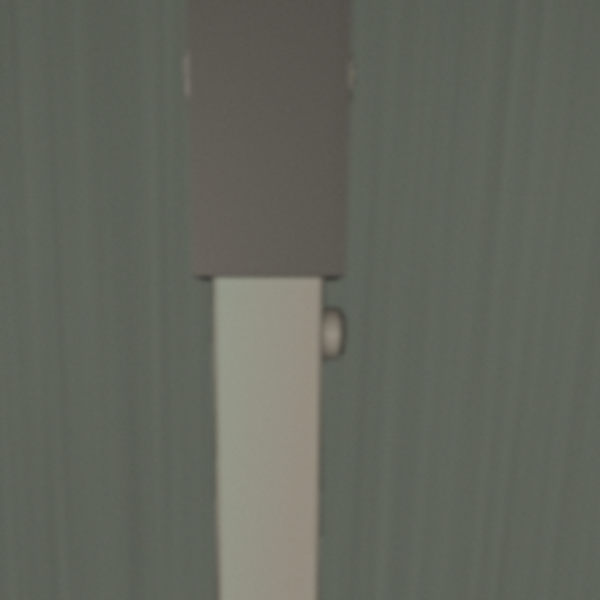

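w5 (crop ×2.727): the socket mouth edge is at row 278 and the button at rows 309–360, cols 322–347, clear of the mouth on the +x side.

Run:
```python
from h import *
import pickle
c=pickle.load(open('w5.pkl','rb'));k=220/600
f=lambda x,y,z: np.round(gs(onz(c,220+x*k,y*k,z-.95)),1)
print('mouth',f(268,278,76.5),'sock L',f(193,275,76.5),'R',f(343,275,76.5))
print('btn front',f(335,309,60),'rear',f(335,360,60),'ctr',f(335,334.5,60),'z63',f(335,334.5,63))
print('rail L,R at mouth',f(214,282,72),f(323,282,72),'low',f(219,590,72),f(317,590,72))
```

```text
mouth [-1.   1.4] sock L [ -0.3 -14.7] R [-0.3 17.6]
btn front [-7.6 17.3] rear [-19.4  17.5] ctr [-13.5  17.4] z63 [-13.3  17.2]
rail L,R at mouth [ -1.7 -10.5] [-1.7 13.6] low [-73.5 -10.5] [-73.5  13.4]
```

Run:
```python
from h import *
import pickle
np.set_printoptions(precision=1,suppress=True)
m=None
for i in(2,5):
    c=pickle.load(open(f'w{i}.pkl','rb')); m=np.array(c['mount'])
    v,u=np.mgrid[0:400,0:640]; d=c['depth']
    p=np.stack([(u-c['cx'])/c['f']*d,(v-c['cy'])/c['f']*d,d],-1)@m[:3,:3].T+m[:3,3]
    for zlo,zhi in((-5,2),(2,8),(8,14),(14,19),(19,24)):
        for sg in(-1,1):
            b=(d>0)&(p[...,2]>zlo)&(p[...,2]<zhi)&(p[...,1]*sg>(11.5 if i==2 else 20))&(p[...,1]*sg<50)&(abs(p[...,0])<25)&(v>150)
            if i==2: b&=~((u>290)&(u<347))
            if b.sum()>3:
                X=p[b]; j=X[:,0].argsort()[-5:]; print(i,zlo,sg,b.sum(),'x pct',np.percentile(X[:,0],[5,50,95,100]),'y',X[j,1],'z',X[j,2])
```

```text
2 -5 -1 220 x pct [ 7.8 11.6 12.6 12.9] y [-17.2 -12.  -11.7 -12.7 -15.2] z [ 0.6 -1.4 -0.5  1.4  1.2]
2 -5 1 263 x pct [ 7.8 12.  21.5 24.9] y [13.4 13.5 13.6 13.  13.5] z [-1.  -0.2  0.5 -1.4  0.6]
2 2 -1 154 x pct [ 7.8  8.6 12.5 12.8] y [-14.2 -15.9 -16.3 -12.9 -13.9] z [7.9 6.8 6.7 7.7 4.4]
2 2 1 157 x pct [ 7.8  8.6 12.6 12.8] y [15.  18.6 14.3 14.7 17.6] z [7.9 4.7 5.7 4.6 7.7]
2 8 -1 107 x pct [ 7.7 11.9 12.6 12.8] y [-15.2 -17.2 -14.6 -16.2 -14. ] z [12.5 10.2 11.3 13.5  9.8]
2 8 1 108 x pct [ 7.9 11.8 12.5 13. ] y [15.8 15.4 17.4 17.2 15.5] z [11.5 12.6 10.3 12.5  9.3]
2 14 -1 18 x pct [11.8 12.1 12.6 12.6] y [-16.  -14.  -13.1 -17.3 -13.6] z [15.6 14.4 14.2 14.8 14.7]
2 14 1 20 x pct [11.7 12.1 12.4 12.5] y [17.9 17.4 15.7 18.  16.6] z [14.4 14.3 15.4 15.4 15.2]
5 -5 -1 377 x pct [-7.2  8.2 12.5 12.9] y [-31.9 -28.1 -27.4 -29.3 -30.5] z [-4.2 -1.5 -0.6  0.4 -1.9]
5 -5 1 389 x pct [-6.9  8.3 12.5 12.9] y [31.6 28.7 34.3 29.6 28.6] z [-3.   0.7 -2.2  1.3 -1.7]
5 2 -1 275 x pct [-7.1  8.2 12.4 12.7] y [-29.9 -30.7 -28.1 -32.2 -30.9] z [6.9 4.7 6.7 7.6 7.6]
5 2 1 266 x pct [-6.6  8.2 12.4 12.5] y [28.7 28.7 34.9 33.6 31.3] z [5.1 3.  4.  4.  5. ]
5 8 -1 170 x pct [-7.9  7.  12.3 12.6] y [-29.1 -31.1 -31.3 -28.2 -26.7] z [ 9.4 10.5  9.4  9.4  8.9]
5 8 1 177 x pct [-7.5  7.5 12.3 12.9] y [32.8 32.4 33.3 30.1 33. ] z [8.4 8.3 8.3 8.1 9.4]
5 14 -1 31 x pct [-7.4 -1.2  8.  10.5] y [-26.3 -26.4 -26.4 -26.3 -26.6] z [15.1 15.4 15.4 15.3 14.9]
5 14 1 31 x pct [-8.3  0.5  8.7 10.4] y [28.6 28.6 28.6 28.7 28.6] z [15.5 15.7 16.1 14.1 14.1]
```

The pads' front face reads 12.4 in the camera where it should be 11, so the camera also has a 1.4 mm bias along the rail. That puts the TCP at s=-26.4 to press the rear ~45% of the button.

Run:
```python
from h import *
q=att(A)
bot.move_to(gp(-26.4,120),q); bot.dwell(.2); show()
print(bot.servo_line(gp(-26.4,62),speed=80,until_force=6)); bot.dwell(.2); show('down')
bot.move_gripper(0,40); bot.dwell(.2); show('pinch')
s0=gs(bot.read_state()['ee_pos'])[0]
print(bot.servo_line(gp(-14.1,62),speed=8,until_force=18)); show('slid'); bot.dwell(.2); show('slid')
```

```text
[-27.3   0.4] 120.8 F [ 0.4  0.1 -0.1] M [ 0.    0.02 -0.01] w 55.1 t 16.8583
False
down [-26.4   0.2] 62.5 F [0.3 0.  0.2] M [-0.01  0.01  0.02] w 55.1 t 17.9333
pinch [-26.3   0.6] 62.9 F [1.6 0.3 5.9] M [ 0.04 -0.21 -0.16] w 24.7 t 18.5083
False
slid [-14.7   0.5] 62.9 F [-0.8 -5.2  6.5] M [-0.63 -0.01  0.04] w 24.0 t 20.2
slid [-14.7   0.5] 62.9 F [ 0.6 -4.9  6.6] M [-0.66 -0.09 -0.04] w 24.6 t 20.4
```

Run:
```python
from h import *
q=att(A)
bot.move_gripper(55,45); show('open')
bot.servo_line(gp(-15,115),speed=150)
bot.move_to(gp(-130,115),q)
print(bot.servo_line(gp(-130,66),speed=100,until_force=6)); bot.dwell(.2)
bot.move_gripper(0,45); bot.dwell(.2); show('grip')
z=66
s0=gs(bot.read_state()['ee_pos'])[0]
h=bot.servo_line(gp(s0+6,z),speed=10,until_force=18); show(f'6 {h}')
if not h:
    h=bot.servo_line(gp(s0+28,z),speed=12,until_force=20); bot.dwell(.1); show(f'28 {h}')
    t=28
    while not h and t<34:
        t+=.7; h=bot.servo_line(gp(s0+t,z),speed=6,until_force=14); bot.dwell(.1); show(f'{t:.1f} {h}')
        if t>30.5 and abs(bot.read_state()['ft_force'][1])<2.5: break
```

```text
open [-14.   -0.1] 61.8 F [-0.6 -0.7  0.1] M [-0.01 -0.04  0.04] w 54.9 t 20.8
False
grip [-1.3e+02  1.0e-01] 66.4 F [-2.8 -0.1  5.1] M [-0.03  0.45  0.21] w 24.1 t 23.25
6 False [-1.255e+02  1.000e-01] 66.4 F [-2.8 -9.2  5.7] M [-1.5   0.5   0.28] w 24.1 t 24.0
28 False [-1.036e+02  1.000e-01] 66.3 F [ -3.4 -10.3   5.1] M [-1.63  0.47  0.27] w 24.8 t 26.0833
28.7 False [-1.028e+02  1.000e-01] 66.3 F [-3.5 -9.1  5.8] M [-1.45  0.54  0.22] w 24.0 t 26.45
29.4 False [-1.019e+02  1.000e-01] 66.4 F [-3.1 -8.2  5.9] M [-1.32  0.45  0.27] w 24.3 t 26.8167
30.1 False [-100.2    0.3] 66.3 F [-0.1 -4.3  5.2] M [-0.65  0.03 -0.03] w 24.8 t 27.1833
30.8 False [-99.4   0.3] 66.4 F [-0.2 -4.1  5.4] M [-0.56  0.01 -0.02] w 24.4 t 27.55
31.5 False [-98.7   0.3] 66.3 F [ 0.5 -3.8  4.1] M [-0.49  0.01 -0.07] w 24.1 t 27.9167
32.2 False [-98.    0.3] 66.3 F [-0.4 -3.2  5.5] M [-0.51  0.02 -0.07] w 24.6 t 28.2833
32.9 False [-97.5   0.3] 66.3 F [ 0.5 -5.   5. ] M [-0.81  0.03  0.03] w 24.4 t 28.65
33.6 False [-97.3   0.3] 66.3 F [-1.6 -8.8  5.5] M [-1.33  0.09  0.01] w 24.3 t 29.0167
34.3 False [-97.2   0.3] 66.4 F [ -0.2 -11.7   5.4] M [-1.85  0.07  0.05] w 24.2 t 29.3833
```

The drag dropped at 30 mm (button out), and now it meets a firm stop. I ease off, let go, and look.

Run:
```python
from h import *
import pickle
q=att(A)
bot.servo_line(gp(-99,66),speed=6,until_force=14); show('eased')
bot.move_gripper(55); bot.dwell(.2); show('open')
bot.servo_line(gp(-98,150),speed=120)
bot.move_to(gp(-45,150),q); bot.dwell(.3); show()
c=cam('wrist'); pickle.dump(c,open('w6.pkl','wb'))
cv2.imwrite('pics/w6.png',cv2.resize(c['image'][0:220,220:440],(600,600),interpolation=2))
print(proj(c,gp(0,76)),proj(c,gp(30,60)))
```

```text
eased [-97.8   0.3] 66.4 F [-0.2  1.   4.5] M [0.03 0.   0.01] w 24.2 t 29.8
open [-98.2   0.1] 66.1 F [-0.5  0.6 -1. ] M [-0.02 -0.03 -0.02] w 55.2 t 30.4
 [-45.7   0. ] 149.9 F [-0.5  0.2  0.3] M [-0.02 -0.07  0.08] w 54.8 t 31.875
(np.float64(315.84737096369145), np.float64(151.7119399288287)) (np.float64(315.95394739896375), np.float64(101.02070929768576))
```

View pics/w6.png

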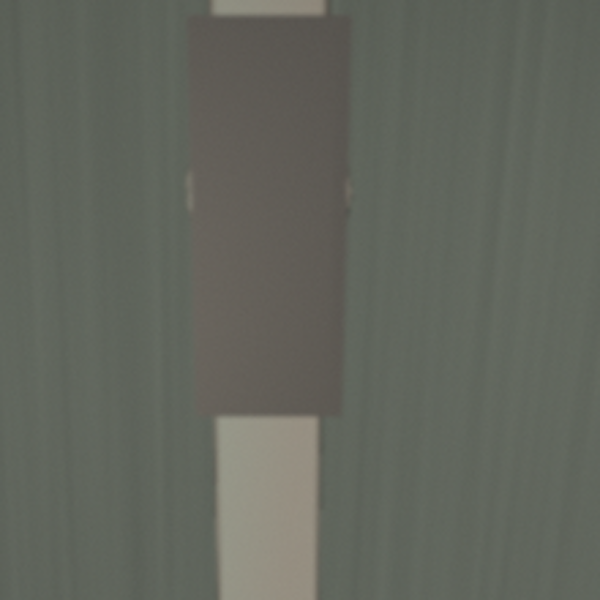

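w6 shows the rail inside the sleeve (mouth at row 415) with no button in front of it. The hole side is hidden from straight above, so I look once from the +x side.

Run:
```python
from h import *
p=gp(-60,150); p[0]+=85
M=rot(att(A)); 
try: bot.move_to(p,att(A))
except bot.MotionError as e: p[0]-=25; bot.move_to(p,att(A))
bot.dwell(.3); show()
c=cam('wrist'); u,v=proj(c,gp(30,60)); u2=proj(c,[gp(30,60)[0]+18,gp(30,60)[1],60]); print(u,v,u2)
x=int(np.clip(u-60,0,500)); y=int(max(v-60,0))
cv2.imwrite('pics/w7.png',cv2.resize(c['image'][y:y+140,x:x+140],(600,600),interpolation=2)); print(x,y)
```

```text
[-61.7  84.7] 150.6 F [-0.3  1.5  0.1] M [-0.02 -0.01 -0.02] w 55.0 t 32.6917
180.09359834407016 74.04706283219906 (np.float64(209.04572092815877), np.float64(74.7934797435957))
120 14
```

View pics/w7.png

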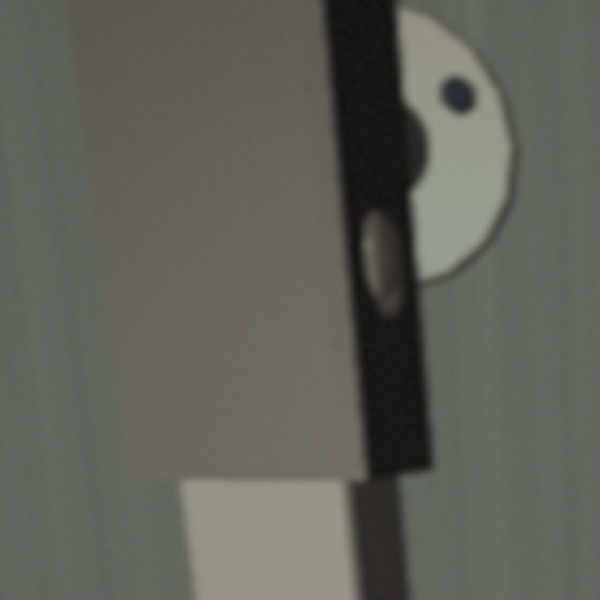

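The button stands out through the hole at (383,262), so the section is locked and the gripper is clear. I'm handing in.

```bash
python3 -c "
from rig import bot
print(bot.finish_job())"
```

```text
the job is handed in; nothing more can be done
None
```

The loose rail section is back in place: its tail lies in the saddle, the button stands out through the socket hole, the gripper has let go, and the job was handed in at about 33 s of the 64 s allowed.

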